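Tip the lino block face up and push it into the registration corner

ROBOT

A 7-joint arm with a two-finger parallel gripper is mounted at the origin on a cart in front of the work surface, level with it; the furniture and walls round the work are solid. World frame = base frame: x ahead of the robot, y to its left, z up, the work surface at z = 0. Lengths are in m, angles in rad, forces in N, time in s.
With the tool pointing down it reaches from about 0.35 to 0.9 m from the base axis. Payload 7.2 kg.
Tool frame: the origin (TCP) lies between the finger pads; the fingertips stand 14 mm ahead of it and the grasp point (between the pads) lies 5 mm behind it (ctrl.tips_ahead is the distance from the TCP to the fingertips, in m); z points along the fingers, y is the line along which they close (so a half turn about z gives the same grasp; the last joint's range is limited). The gripper opens to 85 mm and grips with 20 to 120 N. Pads are 22 mm wide; open, the fingers measure 114 mm over their backs; the gripper's body (76 mm by 85 mm) begins 54 mm behind the grasp point. The pads swing forward as they close: fully open they stand 13 mm farther back than shut.
Start: joints at [-1.375, 0.411, -0.013, 1.596, 0.006, 1.134, -0.082], TCP at [0.163, 0.603, 0.245] pointing down, gripper open.
Joint ranges: [-2.95, 2.95], [-0.29, 1.99], [-1.47, 1.44], [0.14, 2.54], [-1.03, 4.17], [0.13, 1.85], [-2.86, 2.86]. Speed limits (rad/s): [2.39, 2.39, 3.01, 3.01, 3.14, 3.14, 3.14].

INTERFACE

Orientations are given as a unit quaternion [x, y, z, w].
In Python, from bench import ctrl, camrig, workorder, status gives the robot as it stands (ctrl), with the cameras (camrig), the job (workorder) and the readings (status).
- The arm moves only by the tool hand_motion, called after ">>>" in YAML: its name, and indented under it one key for each argument. Schema: {"type":"object","properties":{"steps":{"type":"array","items":{"type":"object","properties":{"jaw":{"type":"number"},"tx":{"type":"number"},"ty":{"type":"number"},"tz":{"type":"number"},"drx":{"type":"number"},"dry":{"type":"number"},"drz":{"type":"number"}},"additionalProperties":false,"required":["jaw"]},"minItems":1,"maxItems":8},"squeeze":{"type":"number"},"only":{"type":"string"},"quiet":{"type":"boolean"},"lines":{"type":"string"}},"required":["steps"],"additionalProperties":false}. steps is a list of rows, 1 to 8 of them, each an object with the fields jaw (the finger opening in m), tx, ty, tz (the shift in a scale on which 1.0 is 0.6 m), drx, dry, drz (a rotation vector in fractions of the full range, 1 being 2 rad); a field left out counts as zero (the opening has to be given); each row shifts and turns the commanded pose from where the row before left it, along the tool's axes as they then stand; what a row does not reach is not made up. A row lasts 1/12 s, in which the tool goes at most 0.0417 m and 0.125 rad, less where a joint would pass 70% of its speed; a pose out of reach is approached as far as the arm can. The fingers move at their own pace and stop on an object; squeeze is the grip in N (left out, the last holds). Time passes only in rows, so rows that do not move let the fingers close. The tool returns the time, the measured TCP pose, the force, the opening and the grip force at its end. only (a regular expression) keeps the lines of the reply that match it, lines (a string "A,B") keeps lines A to B, and quiet returns only ok. Shift and turn numbers lie between -1 and 1, and a call with a number outside is refused. Input that does not fit is refused with a message, and nothing moves.
- status.read_state(): the state, without advancing time (a new reading comes with each control period).
- camrig.capture(name): name is "scene" or "top" or "wrist"; returns a dict with "pixels" (480x640x3 uint8, blue, green, red), "camera_matrix" (3x3 intrinsics, pixels), "xyz" and "rotation" of the camera in the world; the wrist camera has in their place "hand_eye" (4x4, takes a point from camera to tool coordinates, whose origin is the TCP and whose axes are the flange's). Camera axes: x right, y down, z forward; pixel columns grow to the right and rows downward; lengths in m; the calibration is good to about 2 mm. The wrist camera is an equidistant fisheye: a pixel r from the principal point sees the ray r / f radians off the axis. A picture is of the moment at which its call begins: read the wrist's pose just before it. There is no depth.
- workorder.finish_job(): hands the job in; it is judged then, once.
The state is a dict: "time_s": time; "joint_positions": joint angles; "joint_velocities": joint speeds; "joint_torque": joint torques, N m; "tcp_pos": TCP position; "eef_rot": TCP orientation; "force": force on the tool from outside, world axes, zero at the start; "wrist_torque": the same for the moment, N m; "gripper_width": finger opening in m; "grasp_force": force on a finger pad.
Only numpy, scipy, OpenCV 4.12 (cv2) and the standard library are available. Lean on these libraries where they do the work, as an engineer would, in place of code of your own. Each camera call takes 0.05 s, during which the arm holds its last target. There are 200 camera calls.

TASK

The lino printing block stands on its long edge on the registration board, with its green carved face towards you. Push its top away from you so that it tips over and lies flat with the green face up, then push it along the board, without turning it round, until it sits fully home in the corner, against both the far fence and the left fence. Only push it, gently, with the fingers: never pick it up, and leave the tins and the mug alone.

Things in the scene. Friction and masses are not known exactly. Their poses are not given: they have to be found in the camera images.
- print_block: Printing block, loose, 0.2 to 0.42 kg: pale wood with a green carved lino face; cuboid 36 mm thick (x) by 120 mm long (y) by 90 mm (z). It starts upright on a 120 x 36 mm edge. Origin: centre of that edge. Its z points up at the start, x from the green face (x = -18 mm) to the wooden back (+18 mm), y along its length (to the robot's left).
- block_center (a point): Centre of the print block (45 mm along its z from its origin), axes as the block's. Pushed along its +x near the top, the block tips over its back lower edge; the top must move some 40 mm before it falls by itself. It then lies face up, its x pointing down.
- block_top_edge (a point): Centre of the block's 120 x 36 mm edge that is on top at the start (90 mm along its z). Once the block is tipped over, this edge faces the far fence.
- block_left_end (a point): Centre of the block's 90 x 36 mm end at its +y (60 mm along y from the centre): the end that meets the left fence.
- register_board: Plywood board fixed to the table, 260 (x) by 280 (y) by 9 mm thick, with two fences 18 mm thick, 16 mm above its upper face: the far one along y, inner face at x = +110 mm, y from -122 mm to the left fence; the left one along x, inner face at y = +122 mm. Origin: centre of the underside, on the table; x points away from the robot, y to the left, z up.
- board_corner (a point): The inner corner of the two fences, at the height of the board's upper face (110, 122, 9 mm in the board's frame); axes as the board's.
- blue_tin: Ink tin with a blue lid, 66 mm across, 42 mm high, loose, standing on the table to the right of the board. Origin: centre of its underside. Bystander.
- red_tin: Ink tin with a red lid, 66 mm across, 42 mm high, loose, standing on the table to the right of the board. Origin: centre of its underside. Bystander.
- mug: Orange mug, 81 mm across, 113 mm with its handle, 101 mm high, loose, standing on the table to the left of the board. Origin: centre of its underside. Bystander.

How it is judged:
By the outcome, as a careful person would: the job done as asked, in the order asked, and still so for the second after the job is handed in, with the robot touching nothing.
It also fails if it takes over 72 s, if anything falls off the work surface, if the arm or the gripper's body presses on something with over 40 N, if the wrist force passes 120 N, or if a joint passes its speed limit or range.

## Working session

There is one attempt and no reset: what is moved stays moved. The work goes in short steps, Python scripts to look and compute and a tool call to move; the robot and the scene stay as the last step left them, time stands still between calls to the robot, and variables do not carry over. Pictures are saved under pics/ and viewed, at most 10 in all, crops included, and the job is handed in when it is done.

```bash
ls; mkdir -p pics
```

Run:
```python
from bench import ctrl, camrig, workorder, status
import cv2
s=status.read_state();print({k:s[k] for k in('time_s','tcp_pos','eef_rot','force','gripper_width')},ctrl.tips_ahead)
for n in("scene","top"):
    c=camrig.capture(n);cv2.imwrite(f"pics/{n}0.png",c["pixels"]);print(n,c["camera_matrix"],c["xyz"],c["rotation"])
```

```text
bench.py
pics
{'time_s': 0.0, 'tcp_pos': array([0.1628818 , 0.60292527, 0.24446221]), 'eef_rot': array([ 1.31505153e-01,  9.91315169e-01, -7.93186474e-04, -4.34026269e-05]), 'force': array([-0.2091698 , -0.34329362, -0.1572303 ]), 'gripper_width': 0.08535703810213997} 0.014
scene [[495.80519911   0.         321.18626914]
 [  0.         495.80519911 239.79230956]
 [  0.           0.           1.        ]] [ 0.14499197 -0.72945219  0.93059572] [ 0.88937182 -0.24926671  0.09841773 -0.37040224]
top [[548.46649496   0.         311.89093971]
 [  0.         548.46649496 231.51176054]
 [  0.           0.           1.        ]] [0.37872984 0.02090344 1.3893581 ] [-0.69841209  0.71143028 -0.05667233  0.05362608]
```

View pics/scene0.png

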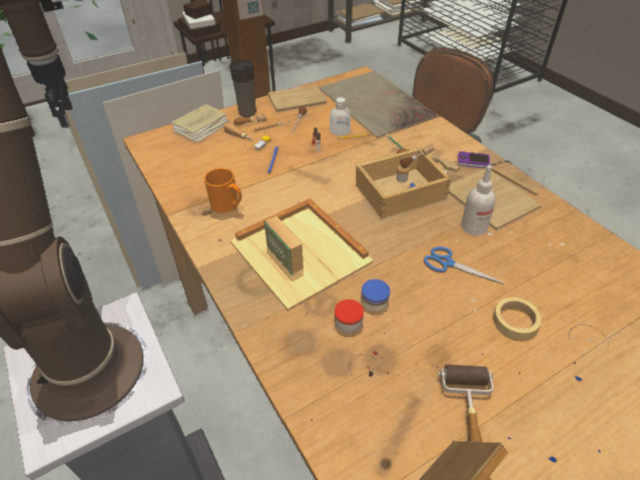

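View pics/top0.png

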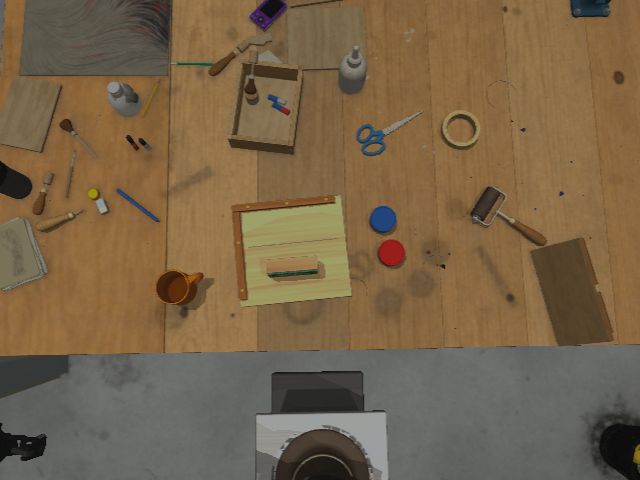

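The scene view shows the block upright on the board around (283,245), mug at (222,190), tins at (349,316) and (375,295). In the top view the block's top edge is at about (292,265), the fence corner is near (238,207), and the tins are at (383,219) and (392,252). I'll enlarge the board area to get exact edges.

Create h.py:
```python
from bench import ctrl, camrig, workorder, status
import cv2, numpy as np
from scipy.spatial.transform import Rotation as R
def cast(c,uv,z):
    uv=np.atleast_2d(np.asarray(uv,float))
    d=np.c_[uv,np.ones(len(uv))]@np.linalg.inv(c["camera_matrix"]).T@R.from_quat(c["rotation"]).as_matrix().T
    o=np.asarray(c["xyz"]); return o+d*((z-o[2])/d[:,2])[:,None]
def proj(c,p):
    q=(np.atleast_2d(p)-c["xyz"])@R.from_quat(c["rotation"]).as_matrix()
    q=q@c["camera_matrix"].T; return q[:,:2]/q[:,2:]
def crop(c,u,v,w,h,k,name):
    cv2.imwrite(name,cv2.resize(c["pixels"][v:v+h,u:u+w],None,fx=k,fy=k,interpolation=cv2.INTER_CUBIC))
```

Run:
```python
from h import *
c=camrig.capture("top");crop(c,225,185,135,130,4.5,"pics/topc.png")
hsv=cv2.cvtColor(c["pixels"],cv2.COLOR_BGR2HSV)
for p in [(300,225),(300,285),(239,250),(290,203),(292,264),(292,272),(383,219),(392,252),(180,288),(200,330)]: print(p,hsv[p[1],p[0]])
print(cast(c,[(233,206),(340,196),(352,295),(240,305)],.009))
```

```text
(300, 225) [ 28  95 158]
(300, 285) [ 24 106 157]
(239, 250) [ 14 171 128]
(290, 203) [ 14 171 131]
(292, 264) [ 17 127 159]
(292, 272) [ 70 112  89]
(383, 219) [108 184 122]
(392, 252) [  1 210 152]
(180, 288) [ 12 225  92]
(200, 330) [ 17 128 151]
[[ 0.66590724  0.21401925  0.009     ]
 [ 0.6871824  -0.06118649  0.009     ]
 [ 0.43331835 -0.08446249  0.009     ]
 [ 0.41371988  0.19564557  0.009     ]]
```

View pics/topc.png

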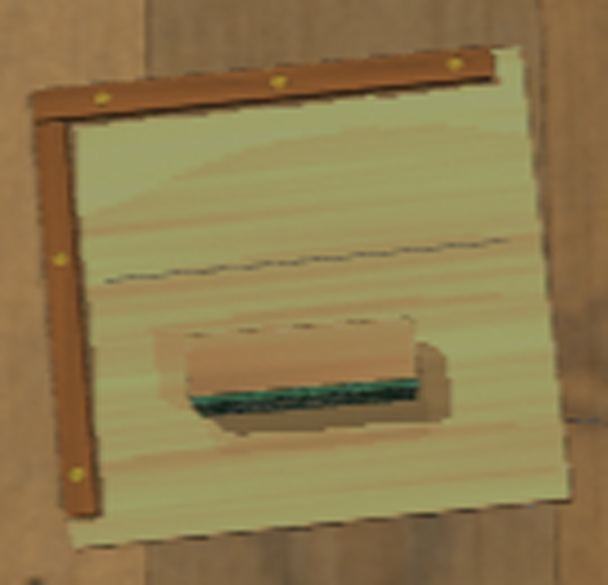

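The enlarged view shows the board's corners at crop (522,46), (570,498) and (75,548). The block's top face corners are at (187,335), (415,320), (417,381) and (190,398), and the inner fence edges meet near (70,122).

Run:
```python
from h import *
c=camrig.capture("top")
f=lambda a:np.array(a,float)/4.5+[225,185]-.4
B=cast(c,f([(522,46),(570,498),(75,548)]),.009)[:,:2]
print("side lens",np.linalg.norm(B[0]-B[1]),np.linalg.norm(B[1]-B[2]))
ex=B[0]-B[1];ey=B[2]-B[1];print("yaw",np.degrees([np.arctan2(ex[1],ex[0]),np.arctan2(-ey[0],ey[1])]))
a1=np.arctan2(ex[1],ex[0]);a2=np.arctan2(-ey[0],ey[1]);a=(a1+a2)/2
o=(B[0]+B[2])/2
Rm=np.array([[np.cos(a),-np.sin(a)],[np.sin(a),np.cos(a)]])
print("board o",o,"corner",o+Rm@[.110,.122])
T=cast(c,f([(187,335),(415,320),(417,381),(190,398)]),.099)[:,:2]
print("block",T,np.linalg.norm(T[0]-T[1]),np.linalg.norm(T[1]-T[2]))
ct=T.mean(0);v=T[0]+T[3]-T[1]-T[2];print("centre",ct,"yaw",np.degrees(np.arctan2(-v[0],v[1])),"board frame",Rm.T@(ct-o))
print("boardyaw",np.degrees(a))
# fence top inner edges
E=cast(c,f([(76,122),(494,80),(102,515)]),.025)[:,:2];print("fence pts board frame",(E-o)@Rm)
hsv=cv2.cvtColor(c["pixels"],cv2.COLOR_BGR2HSV)
for n,lo,hi,roi,z in[("blue",(100,140,60),(120,255,255),(360,190,60,100),.042),("red",(0,190,80),(6,255,255),(360,190,60,100),.042),("mug",(5,195,40),(16,255,255),(150,260,70,50),.101)]:
    u,v,w,h=roi;m=cv2.inRange(hsv[v:v+h,u:u+w],lo,hi);x,y,ww,hh=cv2.boundingRect(max(cv2.findContours(m,0,1)[0],key=cv2.contourArea))
    print(n,cast(c,[(u+x+ww/2,v+y+hh/2),(u+x+ww,v+y)],z)[:,:2].round(3).tolist())
```

Add to h.py:
```python
def go(t,yaw):
    "tool-axes shift and z-turn to reach t with tool y at yaw+90deg, tool down"
    s=status.read_state();M=R.from_quat(s["eef_rot"])
    a=np.radians(yaw);T=R.from_matrix(np.array([[-np.cos(a),-np.sin(a),0],[-np.sin(a),np.cos(a),0],[0,0,-1]]).T)
    T=R.from_matrix(np.array([[-np.cos(a),-np.sin(a),0],[-np.sin(a),np.cos(a),0],[0,0,-1]]).T)
    d=np.array(t)-s["tcp_pos"]
    print("turn first",(M.inv()*T).as_rotvec().round(3),"then shift",T.inv().apply(d).round(4),"at",s["tcp_pos"].round(4))
```

```bash
sed -i '0,/    T=R.from_matrix.*/{//d}' h.py
python3 -c "
from h import *
go((.42,.06,.24),3.5)"; tail -8 h.py
```

```text
turn first [-0.001 -0.    -0.325] then shift [-0.2234 -0.5578  0.0048] at [0.1629 0.6031 0.2448]
def crop(c,u,v,w,h,k,name):
    cv2.imwrite(name,cv2.resize(c["pixels"][v:v+h,u:u+w],None,fx=k,fy=k,interpolation=cv2.INTER_CUBIC))
def go(t,yaw):
    "tool-axes shift and z-turn to reach t with tool y at yaw+90deg, tool down"
    s=status.read_state();M=R.from_quat(s["eef_rot"])
    a=np.radians(yaw);T=R.from_matrix(np.array([[-np.cos(a),-np.sin(a),0],[-np.sin(a),np.cos(a),0],[0,0,-1]]).T)
    d=np.array(t)-s["tcp_pos"]
    print("turn first",(M.inv()*T).as_rotvec().round(3),"then shift",T.inv().apply(d).round(4),"at",s["tcp_pos"].round(4))
```

Units first: shifts go in shares of 0.6 m and turns go in shares of 2 rad. So -0.035 m is -0.0583, -0.014 m is -0.0233, -0.11 rad is -0.055.

>>> hand_motion:
  steps:
    - {"jaw":0.06, "drz":-0.055}
    - {"jaw":0.06, "drz":-0.055}
    - {"jaw":0.06, "drz":-0.0525}
    - {"jaw":0.06, "tx":-0.0233, "ty":-0.0583}
    - {"jaw":0.06, "tx":-0.0233, "ty":-0.0583}
    - {"jaw":0.06, "tx":-0.0233, "ty":-0.0583}
    - {"jaw":0.06, "tx":-0.0233, "ty":-0.0583}
    - {"jaw":0.06, "tx":-0.0233, "ty":-0.0583}

```text
time_s: 0.87
tcp_pos: [0.244, 0.4312, 0.2451]
eef_rot: [-0.031, 1.0, -0.0, -0.0]
force: [0.5, -0.1, 0.4]
gripper_width: 0.0603
grasp_force: 0.0
```

>>> hand_motion:
  steps:
    - {"jaw":0.06, "tx":-0.0233, "ty":-0.0583}
    - {"jaw":0.06, "tx":-0.0233, "ty":-0.0583}
    - {"jaw":0.06, "tx":-0.0233, "ty":-0.0583}
    - {"jaw":0.06, "tx":-0.0233, "ty":-0.0583}
    - {"jaw":0.06, "tx":-0.0233, "ty":-0.0583}
    - {"jaw":0.06, "tx":-0.0233, "ty":-0.0583}
    - {"jaw":0.06, "tx":-0.0233, "ty":-0.0583}
    - {"jaw":0.06}

```text
time_s: 1.53
tcp_pos: [0.3587, 0.1881, 0.2455]
eef_rot: [-0.027, 1.0, -0.001, 0.0]
force: [0.2, 0.6, -0.1]
gripper_width: 0.0599
grasp_force: 0.0
```

```bash
python3 -c "
from h import *
go((.42,.06,.085),3.5)"
```

```text
turn first [-0.001  0.001 -0.008] then shift [-0.0533 -0.1316  0.1605] at [0.3587 0.1881 0.2455]
```

Converted, 0.035 m is 0.0583, -0.033 m is -0.055, -0.008 rad is -0.004.

>>> hand_motion:
  steps:
    - {"jaw":0.06, "tx":-0.0233, "ty":-0.055, "drz":-0.004}
    - {"jaw":0.06, "tx":-0.0233, "ty":-0.055}
    - {"jaw":0.06, "tx":-0.0233, "ty":-0.055}
    - {"jaw":0.06, "tx":-0.0183, "ty":-0.055, "tz":0.0333}
    - {"jaw":0.06, "tz":0.0583}
    - {"jaw":0.06, "tz":0.0583}
    - {"jaw":0.06, "tz":0.0583}
    - {"jaw":0.06, "tz":0.0583}

```text
time_s: 2.2
tcp_pos: [0.4183, 0.0661, 0.0841]
eef_rot: [-0.034, 0.999, 0.0, 0.001]
force: [0.5, 1.0, -0.3]
gripper_width: 0.0604
grasp_force: 0.0
```

>>> hand_motion:
  steps:
    - {"jaw":0.06}
    - {"jaw":0.06}

```text
time_s: 2.37
tcp_pos: [0.4169, 0.0657, 0.0845]
eef_rot: [-0.034, 0.999, -0.001, -0.002]
force: [0.7, -0.6, 1.7]
gripper_width: 0.06
grasp_force: 0.0
```

Run:
```python
from h import *
go((.47,.0605,.085),3.5)
c=camrig.capture("scene");crop(c,200,160,200,150,4,"pics/s1.png")
```

```text
turn first [-0.002 -0.004  0.008] then shift [-0.0527 -0.0085 -0.0005] at [0.4169 0.0657 0.0845]
```

View pics/s1.png

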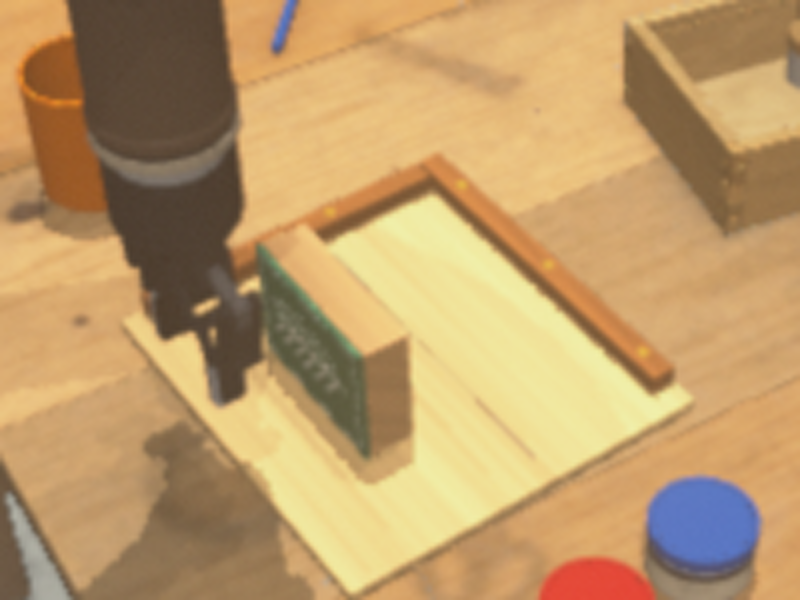

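The crop shows the fingers (tips near (225,400)) standing in front of the green face, level with its upper part and clear of everything. Next I approach slowly.

Converted, -0.01 m is -0.0167, -0.008 m is -0.0133.

>>> hand_motion:
  steps:
    - {"jaw":0.06, "tx":-0.0167, "ty":-0.01}
    - {"jaw":0.06, "tx":-0.0167}
    - {"jaw":0.06, "tx":-0.0167}
    - {"jaw":0.06, "tx":-0.0133}
    - {"jaw":0.06, "tx":-0.0133}
    - {"jaw":0.06}

```text
time_s: 2.92
tcp_pos: [0.4667, 0.0638, 0.0858]
eef_rot: [-0.035, 0.999, 0.0, 0.001]
force: [-0.0, 0.2, -0.1]
gripper_width: 0.0602
grasp_force: 0.0
```

>>> hand_motion:
  steps:
    - {"jaw":0.06, "tx":-0.0133}
    - {"jaw":0.06, "tx":-0.0133}
    - {"jaw":0.06, "tx":-0.01}
    - {"jaw":0.06, "tx":-0.01}
    - {"jaw":0.06}

```text
time_s: 3.33
tcp_pos: [0.4939, 0.0656, 0.0853]
eef_rot: [-0.035, 0.999, -0.0, 0.001]
force: [-1.1, 0.0, 0.4]
gripper_width: 0.0602
grasp_force: 0.0
```

Run:
```python
from h import *
c=camrig.capture("scene");crop(c,200,160,200,150,4,"pics/s2.png")
```

```text
(no output)
```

View pics/s2.png

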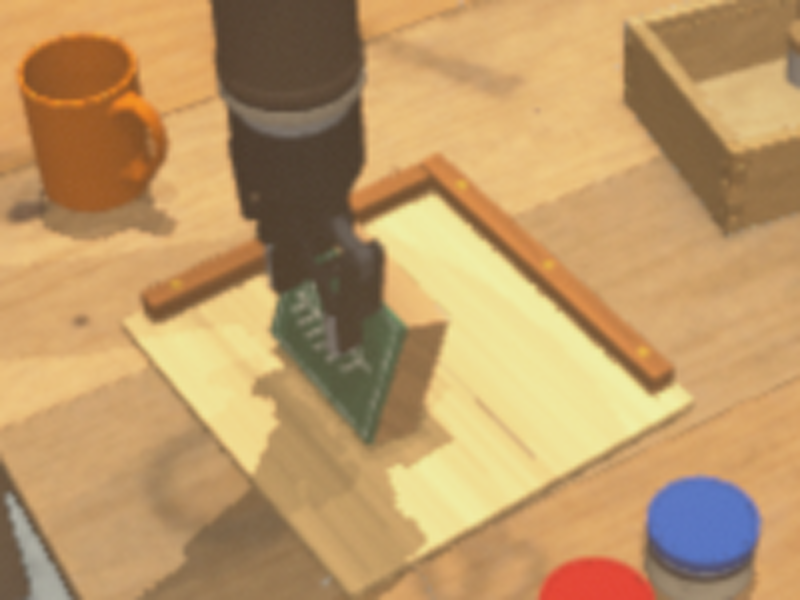

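The block is tipping cleanly over its back edge, with its right-hand end leaning at (430,370) and both fingers on the green face. I keep pushing.

>>> hand_motion:
  steps:
    - {"jaw":0.06, "tx":-0.01}
    - {"jaw":0.06, "tx":-0.01}
    - {"jaw":0.06, "tx":-0.01}
    - {"jaw":0.06, "tx":-0.01}
    - {"jaw":0.06, "tx":-0.01}
    - {"jaw":0.06}
    - {"jaw":0.06}
    - {"jaw":0.06}

```text
time_s: 4.05
tcp_pos: [0.522, 0.0674, 0.0851]
eef_rot: [-0.035, 0.999, -0.0, -0.0]
force: [-0.5, -0.5, -0.4]
gripper_width: 0.0599
grasp_force: 0.0
```

Run:
```python
from h import *
c=camrig.capture("scene");crop(c,200,160,200,150,4,"pics/s3.png")
```

```text
(no output)
```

View pics/s3.png

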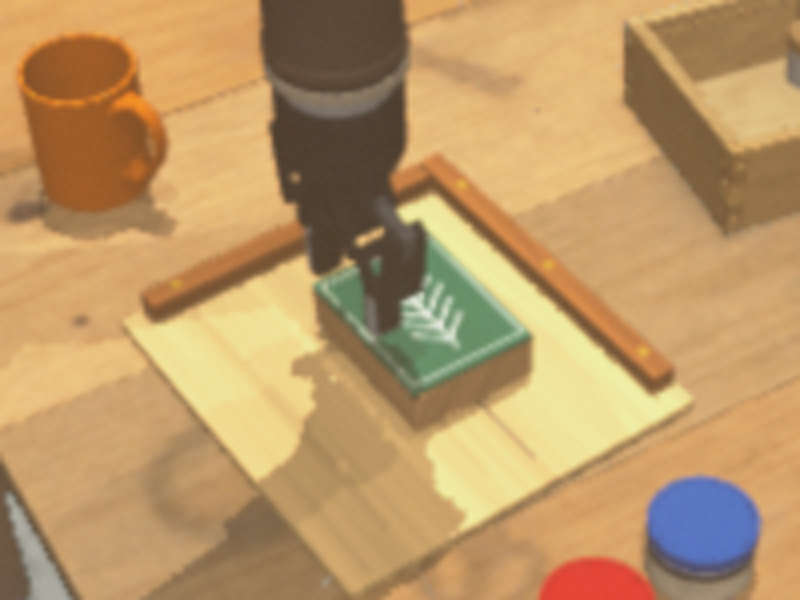

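The block lies flat, green face up, on the board. Its near right corner is at (415,425) and it has about 50 mm to go to the far fence. I back off, lower, and measure.

Converted, 0.035 m is 0.0583, 0.03 m is 0.05.

>>> hand_motion:
  steps:
    - {"jaw":0.06, "tx":0.05}
    - {"jaw":0.06, "tx":0.0583}
    - {"jaw":0.06, "tx":0.0167, "tz":0.0167}
    - {"jaw":0.06, "tz":0.0417}
    - {"jaw":0.06, "tz":0.025}
    - {"jaw":0.06}
    - {"jaw":0.06}

```text
time_s: 4.68
tcp_pos: [0.4468, 0.0621, 0.0351]
eef_rot: [-0.034, 0.999, -0.0, -0.001]
force: [0.1, -0.8, 0.7]
gripper_width: 0.0598
grasp_force: 0.0
```

Add to h.py:
```python
def block():
    c=camrig.capture("scene");hsv=cv2.cvtColor(c["pixels"],cv2.COLOR_BGR2HSV)
    m=np.zeros((480,640),np.uint8);m[180:300,230:380]=cv2.inRange(hsv,(50,60,40),(90,255,255))[180:300,230:380]
    m=cv2.morphologyEx(m,cv2.MORPH_CLOSE,np.ones((7,7)))
    k=max(cv2.findContours(m,cv2.RETR_EXTERNAL,cv2.CHAIN_APPROX_NONE)[0],key=cv2.contourArea)[:,0]
    w=cast(c,k,.045)[:,:2]; r=cv2.minAreaRect((w*1000).astype(np.float32))
    b=cv2.boxPoints(r)/1000; o=np.array([.5503,.0648]);a=np.radians(4.53)
    Rm=np.array([[np.cos(a),-np.sin(a)],[np.sin(a),np.cos(a)]])
    print("green rect mm",np.round(r,1) if 0 else r,"\nboard-frame corners",((b-o)@Rm*1000).round(1).tolist()); return c
```

Run:
```python
from h import *
c=block();crop(c,200,160,200,150,4,"pics/s4.png")
s=status.read_state();print(s["tcp_pos"],s["force"])
```

```text
green rect mm ((563.9697875976562, 61.97653579711914), (83.80009460449219, 110.6049575805664), 5.861191272735596) 
board-frame corners [[-29.8, 50.4], [-27.2, -60.2], [56.6, -58.2], [54.0, 52.4]]
[0.44752168 0.06215069 0.03565509] [0.75153323 0.7132901  0.54919248]
```

View pics/s4.png

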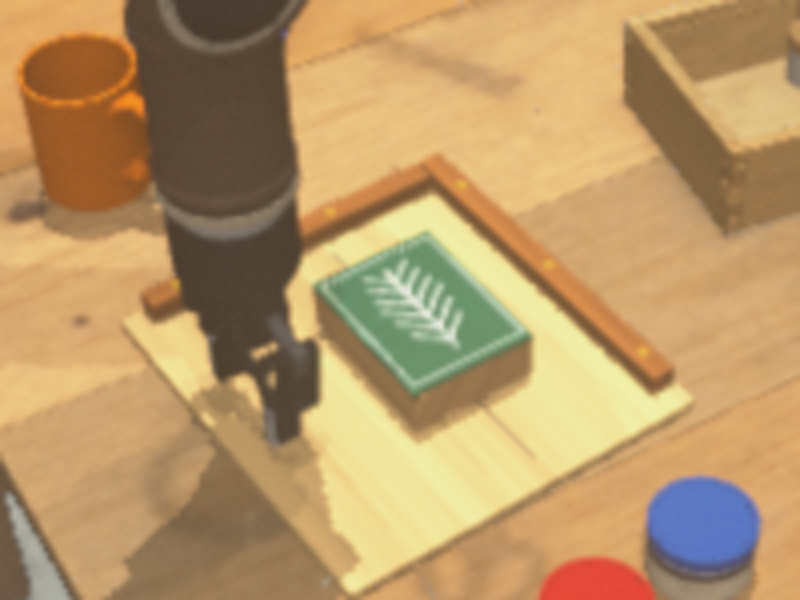

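The block is clear of the hand: face corners at (315,285), (428,235), (530,335) and (415,392), parallel to the fences. I push it along the board with both spread fingers on its near edge.

Converted, -0.012 m is -0.02, -0.01 m is -0.0167, -0.01 rad is -0.005.

>>> hand_motion:
  steps:
    - {"jaw":0.06, "tx":-0.0167, "ty":-0.0067, "tz":0.0083, "drz":-0.005}
    - {"jaw":0.06, "tx":-0.0167}
    - {"jaw":0.06, "tx":-0.02}
    - {"jaw":0.06, "tx":-0.02}
    - {"jaw":0.06, "tx":-0.0133}
    - {"jaw":0.06, "tx":-0.0117}
    - {"jaw":0.06, "tx":-0.0117}
    - {"jaw":0.06, "tx":-0.0117}

```text
time_s: 5.4
tcp_pos: [0.5201, 0.0638, 0.0302]
eef_rot: [-0.04, 0.999, -0.0, -0.001]
force: [-3.2, -0.4, 2.9]
gripper_width: 0.06
grasp_force: 1.8
```

>>> hand_motion:
  steps:
    - {"jaw":0.06, "tx":-0.0117}
    - {"jaw":0.06, "tx":-0.0117}
    - {"jaw":0.06, "tx":-0.0117}
    - {"jaw":0.06, "tx":-0.01}
    - {"jaw":0.06, "tx":-0.0083}
    - {"jaw":0.06}

```text
time_s: 5.9
tcp_pos: [0.5538, 0.0667, 0.0304]
eef_rot: [-0.04, 0.999, -0.0, 0.001]
force: [-0.7, 0.0, 0.7]
gripper_width: 0.0601
grasp_force: 0.0
```

```bash
python3 -c "
from h import *
block();s=status.read_state();print(s['tcp_pos'],s['force'])"
```

```text
green rect mm ((609.873291015625, 66.91129302978516), (72.39232635498047, 112.6640625), 2.594534158706665) 
board-frame corners [[25.3, 54.9], [21.5, -57.7], [93.8, -60.1], [97.6, 52.5]]
[0.5533228  0.06658407 0.03033082] [-0.13954042 -0.06892156 -0.20852885]
```

Converted, -0.004 m is -0.0067.

>>> hand_motion:
  steps:
    - {"jaw":0.06, "tx":-0.0067}
    - {"jaw":0.06, "tx":-0.0067}
    - {"jaw":0.06}

```text
time_s: 6.2
tcp_pos: [0.5601, 0.067, 0.0301]
eef_rot: [-0.04, 0.999, -0.0, -0.001]
force: [-3.8, -0.5, 0.7]
gripper_width: 0.0603
grasp_force: 1.5
```

>>> hand_motion:
  steps:
    - {"jaw":0.06, "tx":-0.005}
    - {"jaw":0.06}

```text
time_s: 6.37
tcp_pos: [0.5601, 0.0671, 0.0297]
eef_rot: [-0.04, 0.999, -0.0, -0.003]
force: [-10.7, -1.2, 8.0]
gripper_width: 0.0601
grasp_force: 5.8
```

>>> hand_motion:
  steps:
    - {"jaw":0.06, "tx":-0.0033}
    - {"jaw":0.06}

```text
time_s: 6.53
tcp_pos: [0.5602, 0.0672, 0.0295]
eef_rot: [-0.04, 0.999, 0.0, -0.005]
force: [-18.0, -2.3, 12.1]
gripper_width: 0.0602
grasp_force: 8.7
```

>>> hand_motion:
  steps:
    - {"jaw":0.06, "tx":-0.0033}
    - {"jaw":0.06}

```text
time_s: 6.7
tcp_pos: [0.5602, 0.0672, 0.0291]
eef_rot: [-0.04, 0.999, 0.0, -0.007]
force: [-23.2, -2.1, 17.4]
gripper_width: 0.0599
grasp_force: 11.5
```

The force rise at x=0.560 matches the expected fence contact. I release and move round to the right end with the tool turned a quarter.

Converted, -0.035 m is -0.0583, 0.015 m is 0.025.

>>> hand_motion:
  steps:
    - {"jaw":0.06, "tx":0.025}
    - {"jaw":0.06, "tx":0.025}
    - {"jaw":0.05, "tz":-0.0583}
    - {"jaw":0.05, "tz":-0.0583}
    - {"jaw":0.05}

```text
time_s: 7.12
tcp_pos: [0.5414, 0.0656, 0.1061]
eef_rot: [-0.039, 0.999, 0.001, 0.005]
force: [1.5, 0.4, -0.5]
gripper_width: 0.0496
grasp_force: 0.0
```

Run:
```python
from h import *
a=np.radians(4.53);Rm=np.array([[np.cos(a),-np.sin(a)],[np.sin(a),np.cos(a)]])
t=np.array([.5503,.0648])+Rm@[.062,-.110];print(t)
go((*t,.10),4.53);block()
s=status.read_state();print(s["joint_positions"].round(2))
```

```text
[ 0.62079424 -0.03995955]
turn first [ 0.001  0.01  -0.001] then shift [-0.0708 -0.1115  0.0061] at [0.5414 0.0656 0.1061]
green rect mm ((611.6967163085938, 65.70643615722656), (86.5379409790039, 110.98051452636719), 7.013213157653809) 
board-frame corners [[15.6, 49.6], [20.5, -61.3], [106.9, -57.5], [102.1, 53.4]]
[-0.46  0.45  0.32  1.96 -0.2   0.76  1.63]
```

Converted, -0.028 m is -0.0467, -0.018 m is -0.03, 0.12 rad is 0.06.

>>> hand_motion:
  steps:
    - {"jaw":0.05, "tx":-0.03, "ty":-0.0467, "drz":0.06}
    - {"jaw":0.05, "tx":-0.03, "ty":-0.0467}
    - {"jaw":0.05}

```text
time_s: 7.42
tcp_pos: [0.5776, 0.0037, 0.1006]
eef_rot: [0.023, 1.0, -0.002, 0.002]
force: [0.3, -1.5, 0.7]
gripper_width: 0.0502
grasp_force: 0.0
```

```bash
python3 -c "
from h import *
s=status.read_state();print(s['joint_positions'].round(2));go((.6208,-.04,.10),4.53-90)"
```

```text
[-0.36  0.51  0.36  1.88 -0.23  0.79  1.64]
turn first [0.    0.006 1.445] then shift [-0.047   0.0396  0.0006] at [0.5776 0.0037 0.1006]
```

Converted, 0.12 rad is 0.06.

>>> hand_motion:
  steps:
    - {"jaw":0.05, "drz":0.06}
    - {"jaw":0.05, "drz":0.06}
    - {"jaw":0.05, "drz":0.06}
    - {"jaw":0.05, "drz":0.06}
    - {"jaw":0.05, "drz":0.06}
    - {"jaw":0.05, "drz":0.06}
    - {"jaw":0.05, "drz":0.06}
    - {"jaw":0.05, "drz":0.06}

```text
time_s: 8.08
tcp_pos: [0.5745, 0.0101, 0.0997]
eef_rot: [0.482, 0.876, -0.0, 0.0]
force: [-0.7, 0.0, -0.5]
gripper_width: 0.0497
grasp_force: 0.0
```

>>> hand_motion:
  steps:
    - {"jaw":0.05, "drz":0.06}
    - {"jaw":0.05, "drz":0.06}
    - {"jaw":0.05, "drz":0.06}
    - {"jaw":0.05, "drz":0.06}
    - {"jaw":0.05, "tx":-0.04, "ty":0.0333}
    - {"jaw":0.05, "tx":-0.04, "ty":0.0333}
    - {"jaw":0.05}

```text
time_s: 8.67
tcp_pos: [0.6219, -0.0389, 0.1004]
eef_rot: [0.676, 0.737, -0.0, 0.003]
force: [-0.2, -0.9, 1.1]
gripper_width: 0.05
grasp_force: 0.0
```

```bash
python3 -c "
from h import *
s=status.read_state();print(s['joint_positions'].round(2));go((.6208,-.04,.03),4.53-90)"
```

```text
[-0.51  0.66  0.72  1.78 -0.53  0.91  0.53]
turn first [0.004 0.005 0.008] then shift [-0.001  -0.0012  0.0704] at [ 0.6219 -0.0389  0.1004]
```

Converted, 0.023 m is 0.0383, 0.008 m is 0.0133, 0.008 rad is 0.004.

>>> hand_motion:
  steps:
    - {"jaw":0.05, "tz":0.0383, "drz":0.004}
    - {"jaw":0.05, "tz":0.0383}
    - {"jaw":0.05, "tz":0.0367}
    - {"jaw":0.05, "tx":0.0133}
    - {"jaw":0.05, "tx":0.0133}
    - {"jaw":0.05, "tx":0.0133}
    - {"jaw":0.05, "tx":0.0117}
    - {"jaw":0.05}

```text
time_s: 9.33
tcp_pos: [0.6169, -0.0002, 0.0334]
eef_rot: [0.676, 0.737, 0.001, 0.0]
force: [-1.3, 0.3, 0.3]
gripper_width: 0.0504
grasp_force: 0.0
```

>>> hand_motion:
  steps:
    - {"jaw":0.05, "tx":0.01}
    - {"jaw":0.05, "tx":0.01}
    - {"jaw":0.05, "tx":0.01}
    - {"jaw":0.05, "tx":0.01}
    - {"jaw":0.05}

```text
time_s: 9.75
tcp_pos: [0.6142, 0.0225, 0.0324]
eef_rot: [0.677, 0.736, 0.0, -0.0]
force: [-0.2, 0.6, -0.4]
gripper_width: 0.0502
grasp_force: 0.0
```

Run:
```python
from h import *
c=block();crop(c,200,160,200,150,4,"pics/s5.png")
```

```text
green rect mm ((602.3944091796875, 113.98717498779297), (72.80675506591797, 59.510433197021484), 5.804996013641357) 
board-frame corners [[18.8, 73.9], [20.1, 14.4], [92.9, 16.0], [91.5, 75.5]]
```

View pics/s5.png

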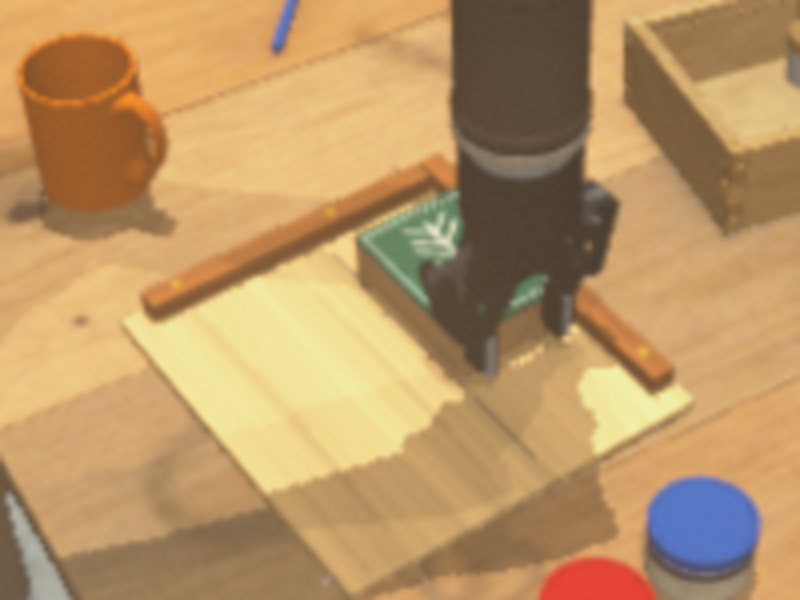

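Both fingers bear on the right end (near (485,370) and (560,330)) and the block is sliding left, square to the fences, with about 38 mm left.

Converted, 0.006 m is 0.01, 0.005 m is 0.0083.

>>> hand_motion:
  steps:
    - {"jaw":0.05, "tx":0.01}
    - {"jaw":0.05, "tx":0.01}
    - {"jaw":0.05, "tx":0.01}
    - {"jaw":0.05, "tx":0.01}
    - {"jaw":0.05, "tx":0.0083}
    - {"jaw":0.05, "tx":0.0067}
    - {"jaw":0.05}

```text
time_s: 10.38
tcp_pos: [0.6112, 0.0553, 0.0321]
eef_rot: [0.677, 0.736, 0.0, -0.0]
force: [0.4, 0.0, 0.1]
gripper_width: 0.0503
grasp_force: 0.0
```

>>> hand_motion:
  steps:
    - {"jaw":0.05, "tx":0.005}
    - {"jaw":0.05}

```text
time_s: 10.55
tcp_pos: [0.611, 0.0574, 0.0322]
eef_rot: [0.677, 0.736, 0.0, -0.0]
force: [0.3, 0.5, 0.1]
gripper_width: 0.0502
grasp_force: 0.0
```

>>> hand_motion:
  steps:
    - {"jaw":0.05, "tx":0.005}
    - {"jaw":0.05}

```text
time_s: 10.72
tcp_pos: [0.6108, 0.06, 0.0322]
eef_rot: [0.677, 0.736, 0.0, -0.0]
force: [-0.1, -0.2, -0.3]
gripper_width: 0.0501
grasp_force: 0.1
```

Converted, 0.003 m is 0.005.

>>> hand_motion:
  steps:
    - {"jaw":0.05, "tx":0.005}
    - {"jaw":0.05}

```text
time_s: 10.88
tcp_pos: [0.6106, 0.0623, 0.0323]
eef_rot: [0.678, 0.735, -0.0, 0.0]
force: [-0.8, -2.7, -0.5]
gripper_width: 0.0498
grasp_force: 1.4
```

>>> hand_motion:
  steps:
    - {"jaw":0.05, "tx":0.005}
    - {"jaw":0.05}

```text
time_s: 11.05
tcp_pos: [0.6106, 0.0623, 0.0324]
eef_rot: [0.678, 0.735, -0.001, 0.002]
force: [0.3, -9.0, -0.6]
gripper_width: 0.05
grasp_force: 4.7
```

>>> hand_motion:
  steps:
    - {"jaw":0.05, "tx":0.0033}
    - {"jaw":0.05}

```text
time_s: 11.22
tcp_pos: [0.6105, 0.0624, 0.0326]
eef_rot: [0.679, 0.735, -0.002, 0.002]
force: [0.3, -13.0, 0.3]
gripper_width: 0.0502
grasp_force: 6.9
```

The force shows contact with the left fence. I back off, rise, and check both gaps from above.

Converted, -0.035 m is -0.0583, -0.02 m is -0.0333.

>>> hand_motion:
  steps:
    - {"jaw":0.05, "tx":-0.0333}
    - {"jaw":0.05, "tx":-0.0333, "tz":-0.0167}
    - {"jaw":0.05, "tz":-0.0583}
    - {"jaw":0.05, "ty":-0.0583, "tz":-0.0583}
    - {"jaw":0.05, "ty":-0.0583}
    - {"jaw":0.05, "ty":-0.0583}
    - {"jaw":0.05, "ty":-0.0583}
    - {"jaw":0.05, "ty":-0.0583}

```text
time_s: 11.88
tcp_pos: [0.443, 0.0144, 0.1068]
eef_rot: [0.677, 0.736, 0.001, -0.0]
force: [-0.4, -0.7, 0.2]
gripper_width: 0.0498
grasp_force: 0.0
```

Run:
```python
from h import *
s=camrig.capture("scene")["pixels"][175:275,270:370];t=camrig.capture("top")["pixels"][185:285,225:325]
block()
f=lambda a:cv2.resize(a,(400,400),interpolation=cv2.INTER_CUBIC)
cv2.imwrite("pics/two.png",np.hstack([f(s),f(t)]))
```

```text
green rect mm ((606.4100952148438, 129.3651123046875), (82.32735443115234, 109.58353424072266), 4.8954997062683105) 
board-frame corners [[19.5, 114.5], [20.2, 4.9], [102.5, 5.4], [101.8, 115.0]]
```

View pics/two.png

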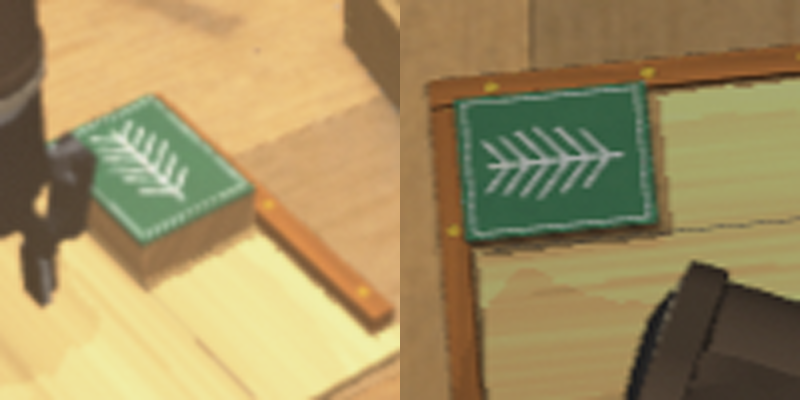

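Both views show the block green side up, square in the corner, hard against the left fence. As a check on the far side, I give one last gentle nudge forward with closed fingers at the middle of the near edge.

>>> hand_motion:
  steps:
    - {"jaw":0, "tx":0.0417}
    - {"jaw":0, "tx":0.05, "ty":0.0167}
    - {"jaw":0, "tx":0.05, "ty":0.025}
    - {"jaw":0, "tx":0.05, "ty":0.025}
    - {"jaw":0}
    - {"jaw":0}

```text
time_s: 12.53
tcp_pos: [0.4765, 0.1342, 0.1066]
eef_rot: [0.676, 0.737, 0.0, 0.0]
force: [0.3, -1.0, -0.1]
gripper_width: 0.0004
grasp_force: 0.0
```

```bash
python3 -c "
from h import *
s=status.read_state();print(s['joint_positions'].round(2));go((.5105,.1238,.040),4.53-90)"
```

```text
[-0.98  0.46  0.79  2.09 -0.47  0.77  0.18]
turn first [0.001 0.    0.007] then shift [-0.0131  0.0331  0.0666] at [0.4765 0.1342 0.1066]
```

Converted, 0.03 m is 0.05, -0.013 m is -0.0217, 0.007 rad is 0.0035.

>>> hand_motion:
  steps:
    - {"jaw":0, "tx":-0.0217, "ty":0.0167, "tz":0.05, "drz":0.0035}
    - {"jaw":0, "ty":0.0167, "tz":0.05}
    - {"jaw":0, "ty":0.0167, "tz":0.0117}
    - {"jaw":0, "ty":0.0133}
    - {"jaw":0, "ty":0.01}
    - {"jaw":0}

```text
time_s: 13.03
tcp_pos: [0.5224, 0.1219, 0.0412]
eef_rot: [0.68, 0.733, 0.001, 0.001]
force: [0.1, 0.0, 0.9]
gripper_width: 0.0001
grasp_force: 0.0
```

>>> hand_motion:
  steps:
    - {"jaw":0, "ty":0.01}
    - {"jaw":0, "ty":0.0083}
    - {"jaw":0, "ty":0.0067}
    - {"jaw":0}

```text
time_s: 13.37
tcp_pos: [0.5361, 0.1237, 0.0404]
eef_rot: [0.68, 0.733, 0.001, 0.0]
force: [0.3, 0.0, -0.5]
gripper_width: -0.0002
grasp_force: 0.0
```

```bash
python3 -c "
from h import *
go((.5405,.1248,.040),4.53-90)"
```

```text
turn first [ 0.002 -0.    -0.004] then shift [0.0007 0.0044 0.0004] at [0.5361 0.1237 0.0404]
```

Converted, 0.004 m is 0.0067.

>>> hand_motion:
  steps:
    - {"jaw":0, "ty":0.0067}
    - {"jaw":0}

```text
time_s: 13.53
tcp_pos: [0.5395, 0.1238, 0.04]
eef_rot: [0.68, 0.733, 0.0, 0.0]
force: [0.8, -0.2, 0.4]
gripper_width: -0.0002
grasp_force: 0.0
```

>>> hand_motion:
  steps:
    - {"jaw":0, "ty":0.005}
    - {"jaw":0}

```text
time_s: 13.7
tcp_pos: [0.5424, 0.1239, 0.0398]
eef_rot: [0.68, 0.733, 0.0, 0.0]
force: [-0.1, 0.0, -0.5]
gripper_width: 0.0
grasp_force: 0.0
```

>>> hand_motion:
  steps:
    - {"jaw":0, "ty":0.005}
    - {"jaw":0}

```text
time_s: 13.87
tcp_pos: [0.5454, 0.1241, 0.0398]
eef_rot: [0.68, 0.733, 0.0, 0.0]
force: [0.1, -0.5, -0.1]
gripper_width: -0.0003
grasp_force: 0.0
```

>>> hand_motion:
  steps:
    - {"jaw":0, "ty":0.0033}
    - {"jaw":0}

```text
time_s: 14.03
tcp_pos: [0.5473, 0.1242, 0.0398]
eef_rot: [0.68, 0.733, 0.0, 0.0]
force: [-0.0, 0.5, -1.0]
gripper_width: -0.0001
grasp_force: 0.0
```

Converted, 0.003 m is 0.005.

>>> hand_motion:
  steps:
    - {"jaw":0, "ty":0.005}
    - {"jaw":0}

```text
time_s: 14.2
tcp_pos: [0.5504, 0.1245, 0.0398]
eef_rot: [0.68, 0.733, 0.0, 0.0]
force: [0.7, -0.5, -1.0]
gripper_width: 0.0001
grasp_force: 0.0
```

>>> hand_motion:
  steps:
    - {"jaw":0, "ty":0.005}
    - {"jaw":0}

```text
time_s: 14.37
tcp_pos: [0.5527, 0.1246, 0.0396]
eef_rot: [0.68, 0.733, -0.0, -0.0]
force: [-1.6, -0.1, 0.6]
gripper_width: -0.0
grasp_force: 0.5
```

>>> hand_motion:
  steps:
    - {"jaw":0, "ty":0.0033}
    - {"jaw":0}

```text
time_s: 14.53
tcp_pos: [0.5529, 0.1246, 0.0393]
eef_rot: [0.68, 0.733, -0.002, -0.002]
force: [-7.7, -1.4, 5.1]
gripper_width: -0.0003
grasp_force: 3.7
```

Contact went stiff at once where predicted, so the block is home. I retreat, check once more numerically and hand in.

>>> hand_motion:
  steps:
    - {"jaw":0, "ty":0.0033}
    - {"jaw":0}
    - {"jaw":0, "ty":-0.0333}
    - {"jaw":0, "ty":-0.05}
    - {"jaw":0, "ty":-0.0333, "tz":-0.05}
    - {"jaw":0, "tz":-0.0583}
    - {"jaw":0, "tz":-0.0583}
    - {"jaw":0}

```text
time_s: 15.2
tcp_pos: [0.4902, 0.1198, 0.1451]
eef_rot: [0.68, 0.733, 0.004, 0.002]
force: [1.1, 0.1, 0.7]
gripper_width: -0.0005
grasp_force: 0.0
```

Run:
```python
from h import *
block();c=camrig.capture("top");crop(c,150,180,260,140,3,"pics/final.png")
```

```text
green rect mm ((606.5816650390625, 129.5110321044922), (82.55360412597656, 109.40005493164062), 4.585551738739014) 
board-frame corners [[19.9, 114.7], [20.0, 5.3], [102.5, 5.4], [102.4, 114.8]]
```

View pics/final.png

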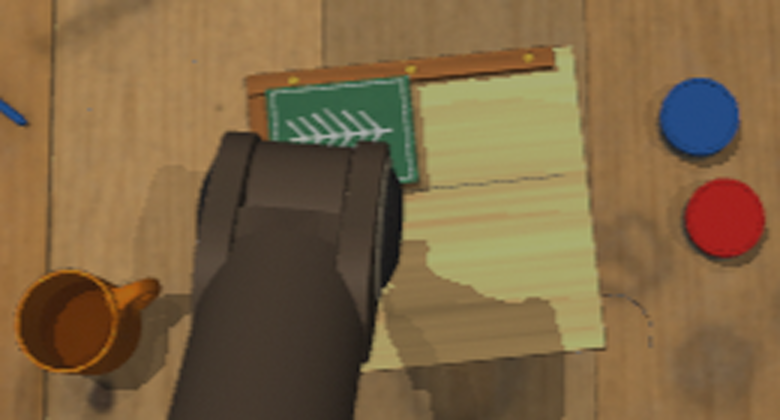

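The block sits square in the corner with its upper right corner at (410,80). Its angle is within 0.1° of the board's, the tins and mug are where they were, and the arm is clear.

```bash
python3 -c "
from bench import ctrl, camrig, workorder, status
print(workorder.finish_job())"
```

```text
the job is handed in; nothing more can be done
None
```

The job is handed in at about 15 s of the 72 s allowed: the block was tipped over green face up and pushed home against both the far and left fences, and the tins and mug were not touched; the result of the judging was not shown.

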